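# Clamp the casting and show its hidden sticker to the bench camera in the mirror

## Task

Swing the wire bail of the holding fixture over the casting and down until it rests in its two catches. Then turn the small spring-return mirror by the tab on its top until the round sticker on the casting's end face appears to the bench camera in the middle of the mirror, and finish while still holding the mirror at that angle, with the bail still down. Leave the casting and the other things lying on the bench where they are.

Things in the scene. Friction and masses are not known exactly. Their poses are not given: they have to be found in the camera images.
- cradle: The holding fixture, fixed to the bench: a grey plate 130 (x) by 200 (y) by 12 mm carrying the casting. Origin: middle of the plate's underside, on the bench; z up. Two hinge posts stand at y = +80 mm; two notched catch lugs, 9 mm wide, at x = -31 and +31 mm, y = -80 mm, reach 106 mm above the bench, 53 mm free between them.
- bail (a joint): Angle (rad) of the bail: 0 = level over the casting, crossbar in the two catch notches (its stop); 1.57 = upright; larger leans away from the casting, at most 2.0. A U of 8 mm round steel wire: two arms 76 mm apart (centres) and 160 mm long, joined by a crossbar parallel to the hinge. 120 g; the stiff hinge (about 1 N at the crossbar, no spring) leaves it where it is put.
- bail_bar (a point): Middle of the bail's crossbar, on the wire's axis; 8 mm thick, free for fingers 28 mm either way along the bar; when closed it lies 100 mm above the bench at y = -80 mm of the fixture, 45 mm clear of the casting's side (wire axis to casting).
- bail_hinge (a point): Middle of the bail's hinge axis, 100 mm above the bench at y = +80 mm of the fixture; the axis runs along the fixture's x. The crossbar circles it at 160 mm radius, in the fixture's y-z plane.
- casting: A loose aluminium block casting, 90 (x) by 70 (y) by 78 mm high, about 0.8 kg, standing between low strips in the middle of the fixture, 12 mm above the bench. Origin: middle of its underside; its x, y axes are those of the fixture.
- sticker (a point): Centre of the round white sticker with a black dot, 24 mm across, on the casting's +x end face, 70 mm above the bench. The bench camera cannot read it directly.
- rig: The bench camera and the mirror on one straight aluminium rail fixed to the bench. Origin: on the bench under the mirror's vertical pivot axis; +x points along the rail from the camera to the mirror, z up.
- lens (a point): Centre of the bench camera's front lens, 70 mm above the bench, 340 mm from the mirror's axis along the rail's -x; the camera (a black box 50 mm wide, 46 mm tall on a foot) looks at the middle of the mirror.
- mirror_centre (a point): Middle of the mirror's reflecting face, 70 mm above the bench, on the vertical pivot axis. It stays put as the mirror turns.
- pivot (a joint): Angle (rad) of the mirror about its vertical axis: 0 = squarely facing the camera (a spring of 0.08 N m per rad returns it there when let go); grows clockwise seen from above, at most 1.25. The sticker appears in the middle when the mirror's face looks along the bisector of the level directions from mirror_centre to the lens and to the sticker.
- mirror: The mirror head: an upright mirror with a 56 by 52 mm face in a black frame 64 mm wide (y) and 60 mm tall, its top 100 mm above the bench, and on the frame an upright steel tab to turn it by. Origin: mirror_centre; the reflecting face looks along its -x; z up.
- tab (a point): Grip point of the tab, 126 mm above the bench, on the pivot axis to within 2 mm. The tab is 8 mm thick (along the mirror's x), 36 mm wide (along the mirror's y) and reaches from 100 to 144 mm above the bench: pinch it across its thickness from above and turn.
- sight: Not a solid thing: the camera's line of sight after reflection. Origin: mirror_centre; its +x axis is the level direction in which the camera, looking at the middle of the mirror, sees by reflection; it turns clockwise from above, twice as fast as the mirror (at pivot 0 it points back at the lens). z up.
- screwdriver: Bystander: screwdriver, 190 mm, lying.
- hammer: Bystander: hammer, 280 mm, lying.
- wrench: Bystander: open wrench, 170 mm, lying.
- tape: Bystander: roll of black tape, 70 mm across, 22 mm high.
- can: Bystander: upright spray can, 54 mm across, 150 mm high.
- jar: Bystander: jar with a lid, 60 mm across, 70 mm high.
- carton: Bystander: small carton, 70 by 50 by 34 mm.
There are look-alikes about, which are no part of the job. There is more than one size of the casting; the job needs the smallest.

How it is judged:
By the outcome, as a careful person would: the job done as asked, in the order asked, and still so for the second after the job is handed in, while the arm keeps its last pose, push and grip.
It also fails if it takes over 51 s, if anything falls off the work surface, if the arm or the gripper's body presses on something with over 40 N, if the wrist force passes 120 N, or if a joint passes its speed limit or range.

## Robot

A 6-joint arm with a two-finger parallel gripper is mounted at the origin on the work surface. World frame = base frame: x ahead of the robot, y to its left, z up, the work surface at z = 0. Lengths are in m, angles in rad, forces in N, time in s.
With the tool pointing down it reaches from about 0.35 to 0.95 m from the base axis. Payload 17.4 kg.
Tool frame: the origin (TCP) lies on the centre line of the jaws, within the pads' length; the fingertips stand 11 mm ahead of it and the grasp point (between the pads) lies 8 mm behind it (bot.tcp_to_tips is the distance from the TCP to the fingertips, in m); z points along the fingers, y is the line along which they close (so a half turn about z gives the same grasp; the last joint's range is limited). The gripper opens to 93 mm and grips with 3 to 60 N. Pads are 15 mm wide; open, the fingers measure 128 mm over their backs; the gripper's body (75 mm by 188 mm) begins 65 mm behind the grasp point.
Start: joints at [-1.203, 0.116, 1.442, -0, 1.584, -0.038], TCP at [0.266, -0.62, 0.19] pointing down, gripper open.
Joint ranges: [-2.83, 2.83], [-0.83, 2.19], [0.07, 2.5], [-1.14, 4.28], [0.01, 3], [-2.97, 2.97]. Speed limits (rad/s): [1.89, 1.89, 2.22, 3.14, 3.14, 3.14].

## Interface

Orientations are given as a rotation vector (axis times angle).
In Python, from plant import bot, cams, order gives the robot as it stands. The module is installed in compiled form; this text tells all that it offers.
- The arm moves only by the tool pendant, called after "Call:" as name(argument=value, ...) on one line, values as JSON. Schema: {"type":"object","properties":{"steps":{"type":"array","items":{"type":"object","properties":{"d":{"type":"array","items":{"type":"number"},"minItems":3,"maxItems":3},"rot":{"type":"array","items":{"type":"number"},"minItems":3,"maxItems":3},"finger_gap":{"type":"number"}},"additionalProperties":false,"required":["finger_gap"]},"minItems":1,"maxItems":10},"only":{"type":"string"},"quiet":{"type":"boolean"},"lines":{"type":"string"}},"required":["steps"],"additionalProperties":false}. steps is a list of rows, 1 to 10 of them, each an object with the fields d (a list: dx, dy, dz in a scale on which 1.0 is 0.8 m), rot (a list: a rotation vector rx, ry, rz in parts of the range, where 1.0 means 4 rad), finger_gap (the opening from 0.0 (shut) to 1.0 (fully open)); a field left out counts as zero (the opening has to be given); each row is the pose to reach, as a shift and turn from the pose commanded when the call began, along the tool's axes at that moment; what a row does not reach only later rows make up. A row lasts 1/8 s, in which the tool goes at most 0.0625 m and 0.188 rad, less where a joint would pass 70% of its speed; a pose out of reach is approached as far as the arm can. The fingers move at their own pace and stop on an object; the grip force is fixed at half the most. Time passes only in rows, so rows that do not move let the fingers close. The tool returns the time, the measured TCP pose, the force, the opening and the grip force at its end. only (a regular expression) keeps the lines of the reply that match it, lines (a string "A,B") keeps lines A to B, and quiet returns only ok. Input that does not fit is refused with a message, and nothing moves.
- bot.observe(): the state, without advancing time (a new reading comes with each control period).
- cams.get_image(name): name is "scene" or "top" or "wrist"; returns (picture, depth): 480x640x3 uint8, blue, green, red; 480x640 float32, m along the optical axis (not along the pixel's ray), 0 where there is no reading.
- cams.calibration(name): a dict with "intrinsics" (3x3 intrinsics, pixels), "distortion" ([k1, k2, p1, p2, k3] as OpenCV has them; the pictures are not rectified), "eye" and "orientation" of the camera in the world. Camera axes: x right, y down, z forward; pixel columns grow to the right and rows downward; lengths in m; the calibration is good to about 2 mm. A picture is of the moment at which its call begins: read the wrist's pose just before it. calibration takes no time and is no camera call; for the wrist camera it gives the pose at the moment of the call.
- order.close_job(): hands the job in; it is judged then, once.
The state is a dict: "clock": time; "qpos": joint angles; "joint_velocities": joint speeds; "joint_torque": joint torques, N m; "ee_pos": TCP position; "tcp_rot": TCP orientation; "force": force on the tool from outside, world axes, zero at the start; "torque": the same for the moment, N m; "grip_width": opening from 0.0 (shut) to 1.0 (fully open); "grasp_force": force on a finger pad.
Only numpy, scipy, OpenCV 4.12 (cv2) and the standard library are available. Lean on these libraries where they do the work, as an engineer would, in place of code of your own. Each camera call takes 0.05 s, during which the arm holds its last target. There are 200 camera calls.

## Working session

There is one attempt and no reset: what is moved stays moved. The work goes in short steps, Python scripts to look and compute and a tool call to move; the robot and the scene stay as the last step left them, time stands still between calls to the robot, and variables do not carry over. Pictures are saved under pics/ and viewed, at most 10 in all, crops included, and the job is handed in when it is done.

```bash
mkdir -p pics; python3 - <<'E'
from plant import bot,cams
import cv2,numpy as np
for n in("scene","top"):
    im,d=cams.get_image(n);cv2.imwrite(f"pics/{n}0.png",im);np.save(f"{n}_d.npy",d)
    c=cams.calibration(n);print(n,{k:np.round(np.array(v),4).tolist() for k,v in c.items()},(d>0).mean())
print(bot.observe()["clock"],bot.tcp_to_tips)
E
```

```text
scene {'intrinsics': [[477.585, 0.0, 318.4432], [0.0, 477.585, 237.7148], [0.0, 0.0, 1.0]], 'distortion': [-0.1074, 0.0, 0.0, 0.0, 0.0], 'eye': [1.2382, -0.1655, 0.947], 'orientation': [-1.9604, -1.5989, 0.6091]} 0.9960286458333333
top {'intrinsics': [[510.7438, 0.0, 318.9808], [0.0, 510.7438, 238.5362], [0.0, 0.0, 1.0]], 'distortion': [-0.1275, 0.0, 0.0, 0.0, 0.0], 'eye': [0.3747, -0.0222, 1.3173], 'orientation': [-2.1373, 2.1564, -0.1141]} 0.9960611979166667
0.1 0.011
```

View pics/scene0.png

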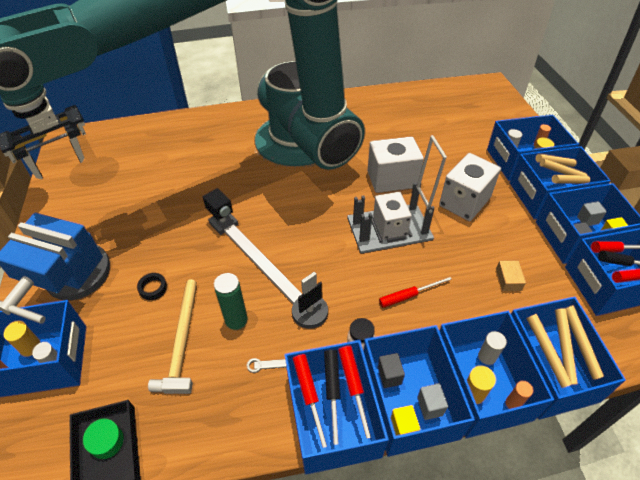

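View pics/top0.png

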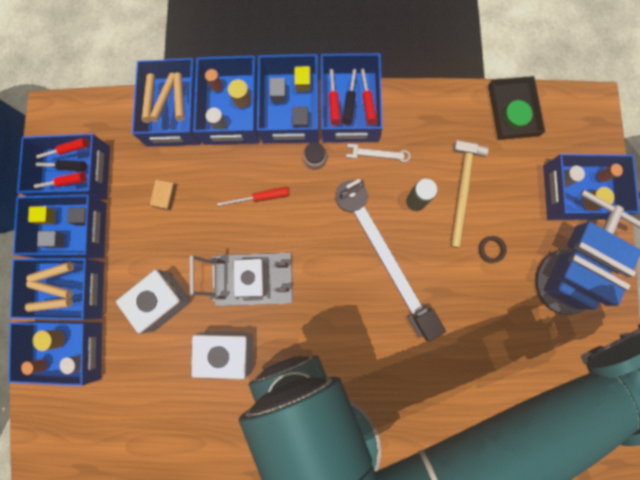

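The scene view shows the cradle and its small casting at about (390,215), with the upright bail at (435,175). Two larger loose castings stand at (396,163) and (470,187). The mirror is at (310,295) and the bench camera at (218,207). In the top view the cradle casting is at (248,277), the larger ones at (150,300) and (220,356), the mirror at (352,192) and the camera at (428,322). The casting on the fixture is the smallest and sits under the bail, so it is the one meant. I'll confirm that in one enlarged crop.

```bash
cat > h.py <<'E'
import numpy as np,cv2
from scipy.spatial.transform import Rotation as R
from plant import bot,cams
def rays(c,uv):
    K=np.array(c["intrinsics"]);D=np.array(c["distortion"])
    p=cv2.undistortPoints(np.array(uv,float).reshape(-1,1,2),K,D).reshape(-1,2)
    d=np.c_[p,np.ones(len(p))]
    return np.array(c["eye"]),d@R.from_rotvec(c["orientation"]).as_matrix().T
def plane(c,uv,z):
    e,d=rays(c,uv);return e+d*((z-e[2])/d[:,2])[:,None]
def depthpts(c,uv,dep):
    e,d=rays(c,uv);return e+d*np.array([dep[int(v),int(u)] for u,v in uv])[:,None]
def tri(c1,uv1,c2,uv2):
    e1,d1=rays(c1,[uv1]);e2,d2=rays(c2,[uv2]);a,b=d1[0]/np.linalg.norm(d1),d2[0]/np.linalg.norm(d2)
    s=np.linalg.lstsq(np.c_[a,-b],e2-e1,rcond=None)[0];p,q=e1+a*s[0],e2+b*s[1]
    return (p+q)/2,np.linalg.norm(p-q)
E
python3 - <<'E'
import cv2,numpy as np
t=cv2.imread("pics/top0.png");s=cv2.imread("pics/scene0.png")
f=lambda im,x,y,w,h:cv2.resize(im[y:y+h,x:x+w],(400,300),interpolation=cv2.INTER_CUBIC)
cv2.imwrite("pics/crop1.png",np.vstack([np.hstack([f(t,180,235,120,90),f(t,320,165,80,60)]),np.hstack([f(s,340,130,120,129)[:300] if 0 else f(s,335,130,160,120),f(s,270,260,80,60)])]))
E
```

```text
(no output)
```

View pics/crop1.png

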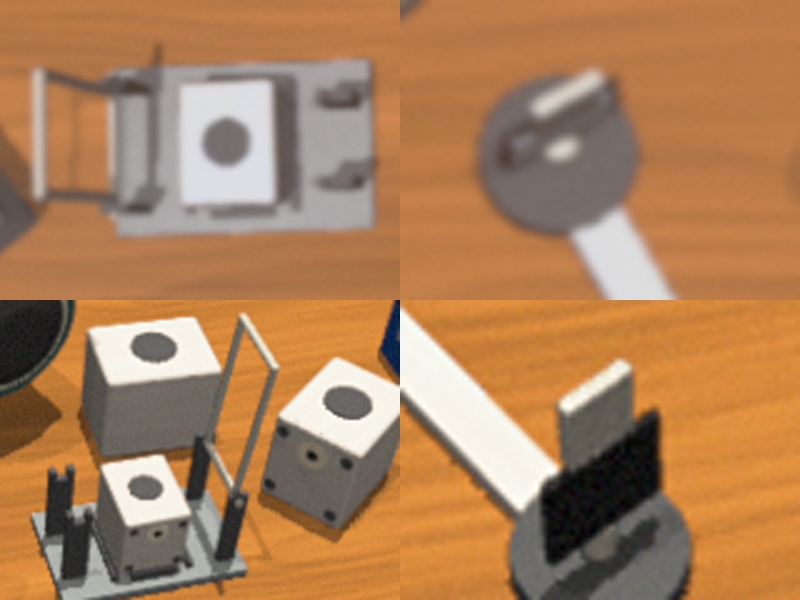

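The crop confirms it: the smallest casting, with its sticker on the +x face, sits in the cradle. The bail bar ends are at top (192,256) and (192,294), and scene (446,158) and (432,136). The tab top is at top (353.6,183.6) and scene (309,277.6).

```bash
python3 - <<'E'
from h import *
np.set_printoptions(precision=4,suppress=True)
T,S=cams.calibration("top"),cams.calibration("scene")
t=cv2.imread("pics/top0.png");dt=np.load("top_d.npy")
a=lambda x,y:(180+x/3.3333,235+y/3.3333); b=lambda x,y:(335+x/2.5,130+(y-300)/2.5)
e1=tri(T,a(39,70),S,b(277,370));e2=tri(T,a(39,197),S,b(243,316))
print("bar ends",e1,e2)
tb=tri(T,(320+(568-400)/5,165+93/5),S,(270+(596-400)/5,260+(388-300)/5));print("tab top",tb)
pl=plane(T,[a(113,70),a(372,60),a(375,228),a(117,236)],.012);print("plate",pl,pl.mean(0))
for p,q in zip(pl,np.roll(pl,-1,0)): print(np.linalg.norm(q-p),np.degrees(np.arctan2(*(q-p)[1::-1])))
ct=plane(T,[a(180,85),a(272,80),a(277,203),a(181,208)],.09);print("cast",ct.mean(0))
for p,q in zip(ct,np.roll(ct,-1,0)): print(np.linalg.norm(q-p),np.degrees(np.arctan2(*(q-p)[1::-1])))
# masked plate
hsv=cv2.cvtColor(t,cv2.COLOR_BGR2HSV)
m=((hsv[...,1]<60)&(hsv[...,2]>130)).astype(np.uint8)
r=m.copy();r[:200]=0;r[315:]=0;r[:,:350]=0;r[:,425:]=0
ys,xs=np.nonzero(r);rp=depthpts(T,list(zip(xs,ys)),dt);print("rail z",np.median(rp[:,2]),len(xs))
P=plane(T,np.c_[xs,ys],np.median(rp[:,2]))
rect=cv2.minAreaRect((P[:,:2]*1000).astype(np.float32));print("rail rect",rect)
vx=cv2.fitLine((P[:,:2]).astype(np.float32),cv2.DIST_HUBER,0,.01,.01).ravel();print(vx)
# disc
r=((abs(dt-0)>0)&(hsv[...,1]<60)).astype(np.uint8);r[:165]=0;r[220:]=0;r[:,:330]=0;r[:,375:]=0
r[m>0]=0
c=max(cv2.findContours(r,0,2)[0],key=cv2.contourArea);el=cv2.fitEllipse(cv2.convexHull(c));print("disc",el)
dz=depthpts(T,[(345,203),(351,205),(338,200)],dt);print(dz,plane(T,[el[0]],dz[1,2]))
# camera box
r=(hsv[...,2]<70).astype(np.uint8);r[:300]=0;r[345:]=0;r[:,:405]=0;r[:,450:]=0
c=max(cv2.findContours(r,0,2)[0],key=cv2.contourArea);k=cv2.minAreaRect(c);print("cambox",k,plane(T,[k[0]],.093),depthpts(T,[k[0]],dt))
E
```

```text
bar ends (array([0.4756, 0.2701, 0.255 ]), np.float64(0.003879293817150938)) (array([0.3951, 0.268 , 0.2559]), np.float64(0.003136321401183014))
tab top (array([ 0.6544, -0.0799,  0.139 ]), np.float64(0.003915499178316343))
plate [[0.4975 0.276  0.012 ]
 [0.5036 0.074  0.012 ]
 [0.3747 0.072  0.012 ]
 [0.3692 0.271  0.012 ]] [0.4363 0.1732 0.012 ]
0.20204185734585822 -88.28219516794678
0.12892575470586884 -179.0908922633579
0.199149123793681 91.56774961742057
0.1283958402862098 2.1969702849119335
cast [0.4359 0.1734 0.09  ]
0.06747696063194142 -87.35221108618724
0.08907203036082338 -177.41930042747236
0.06987083013532497 92.72996341155577
0.08920716339955015 1.043108389366445
rail z 0.014956395112950771 1456
rail rect ((481.79150390625, -173.9042205810547), (313.6184997558594, 31.994129180908203), 28.761310577392578)
[ 0.8769  0.4807  0.4849 -0.1722]
disc ((351.2438659667969, 195.32164001464844), (29.351516723632812, 31.083955764770508), 41.15160369873047)
[[ 0.6317 -0.0649  0.0175]
 [ 0.627  -0.0805  0.0139]
 [ 0.6387 -0.0468  0.023 ]] [[ 0.6526 -0.0815  0.0139]]
cambox ((423.0, 334.0), (0.0, 0.0), 0.0) [[ 0.2991 -0.2435  0.093 ]] [[ 0.2985 -0.2454  0.0825]]
```

```bash
cat >> h.py <<'E'
def delta(pos,yaw_y):
    "tool-frame shift and rotvec to TCP pos, tool down, closing axis y at world angle yaw_y (deg, mod 180)"
    o=bot.observe();M=R.from_rotvec(o["tcp_rot"]);best=None
    for k in(0,180):
        a=np.radians(yaw_y+k);y=np.array([np.cos(a),np.sin(a),0]);z=np.array([0,0,-1.])
        N=R.from_matrix(np.c_[np.cross(y,z),y,z]);r=(M.inv()*N).as_rotvec()
        print("shift",np.round(M.inv().apply(np.array(pos)-o["ee_pos"]),4),"rot",np.round(r,4))
E
python3 - <<'E'
from h import *
o=bot.observe();print(o["ee_pos"],o["qpos"],R.from_rotvec(o["tcp_rot"]).as_matrix().round(3))
delta((.4353,.269,.32),91.6)
E
```

```text
[ 0.26636612 -0.62000725  0.18968863] [-1.20281186e+00  1.16444813e-01  1.44217559e+00 -1.38989325e-05
  1.58397665e+00 -3.78140072e-02] [[ 0.919  0.395 -0.   ]
 [ 0.395 -0.919  0.001]
 [ 0.    -0.001 -1.   ]]
shift [ 0.5062 -0.7503 -0.1295] rot [-2.0000e-04 -1.4000e-03 -2.7637e+00]
shift [ 0.5062 -0.7503 -0.1295] rot [-1.000e-03  2.000e-04  3.779e-01]
```

The rows are not in the units I measure in: shifts go in shares of 0.8 m and turns go in shares of 4 rad. I convert before sending: 0.34 m / 0.8 = 0.425, -0.15 m / 0.8 = -0.1875, -0.15 rad / 4 = -0.0375.

Call:
pendant(steps=[{"d": [0, 0, -0.075], "finger_gap": 1}, {"d": [0.025, -0.0125, -0.15], "finger_gap": 1}, {"d": [0.0875, -0.05, -0.1875], "rot": [0, 0, -0.0375], "finger_gap": 1}, {"d": [0.15, -0.0875, -0.1875], "rot": [0, 0, -0.075], "finger_gap": 1}, {"d": [0.2125, -0.125, -0.1875], "rot": [0, 0, -0.1125], "finger_gap": 1}, {"d": [0.275, -0.1625, -0.1875], "rot": [0, 0, -0.15], "finger_gap": 1}, {"d": [0.3375, -0.2, -0.1875], "rot": [0, 0, -0.1875], "finger_gap": 1}, {"d": [0.3875, -0.225, -0.1875], "rot": [0, 0, -0.225], "finger_gap": 1}, {"d": [0.425, -0.25, -0.1875], "rot": [0, 0, -0.2625], "finger_gap": 1}, {"d": [0.425, -0.25, -0.1875], "rot": [0, 0, -0.3], "finger_gap": 1}])

```text
clock: 1.35
ee_pos: [0.501, -0.3002, 0.34]
tcp_rot: [-2.173, -2.268, -0.0]
force: [-0.2, 0.8, 1.2]
grip_width: 1.002
grasp_force: 0.0
```

```bash
python3 -c "
from h import *
delta((.4353,.269,.34),91.6);print(bot.observe()['qpos'])"
```

```text
shift [ 5.715e-01 -4.130e-02  4.000e-04] rot [ 3.0000e-04 -7.0000e-04 -1.5559e+00]
shift [ 5.715e-01 -4.130e-02  4.000e-04] rot [-7.0000e-04 -3.0000e-04  1.5857e+00]
[-5.83683234e-01 -8.14894111e-02  1.40179102e+00  3.33786940e-04
  1.82184745e+00 -6.26386058e-01]
```

Converted, 0.5715 m / 0.8 = 0.7144, -0.04 m / 0.8 = -0.05, -1.556 rad / 4 = -0.389.

Call:
pendant(steps=[{"d": [0.075, 0, 0], "rot": [0, 0, -0.0425], "finger_gap": 1}, {"d": [0.15, 0, 0], "rot": [0, 0, -0.085], "finger_gap": 1}, {"d": [0.225, 0, 0], "rot": [0, 0, -0.1275], "finger_gap": 1}, {"d": [0.3, -0.0125, 0], "rot": [0, 0, -0.17], "finger_gap": 1}, {"d": [0.375, -0.0125, 0], "rot": [0, 0, -0.2125], "finger_gap": 1}, {"d": [0.45, -0.025, 0], "rot": [0, 0, -0.255], "finger_gap": 1}, {"d": [0.525, -0.0375, 0], "rot": [0, 0, -0.2975], "finger_gap": 1}, {"d": [0.6, -0.0438, 0], "rot": [0, 0, -0.34], "finger_gap": 1}, {"d": [0.675, -0.05, 0], "rot": [0, 0, -0.3825], "finger_gap": 1}, {"d": [0.7144, -0.0516, 0], "rot": [0, 0, -0.389], "finger_gap": 1}])

```text
clock: 2.6
ee_pos: [0.4377, 0.27, 0.3399]
tcp_rot: [0.04, -3.141, 0.0]
force: [0.1, -0.3, 0.1]
grip_width: 0.999
grasp_force: 0.0
```

```bash
python3 - <<'E'
from h import *
delta((.4353,.269,.34),91.6)
c=cams.calibration("wrist");im,d=cams.get_image("wrist");cv2.imwrite("pics/w1.png",im);np.save("w1.npy",d)
import pickle;pickle.dump(c,open("w1.pkl","wb"));print(c)
E
```

```text
shift [ 0.0024 -0.0009 -0.0001] rot [-0.0001 -0.0007 -0.0023]
shift [ 0.0024 -0.0009 -0.0001] rot [-1.1000e-03  2.0000e-04  3.1392e+00]
{'intrinsics': array([[374.7376306 ,   0.        , 320.58946003],
       [  0.        , 374.7376306 , 239.4582856 ],
       [  0.        ,   0.        ,   1.        ]]), 'distortion': array([-0.02010113,  0.        ,  0.        ,  0.        ,  0.        ]), 'eye': array([0.37096927, 0.26859051, 0.53398164]), 'orientation': array([2.06598536, 2.11875003, 0.26357344])}
```

View pics/w1.png

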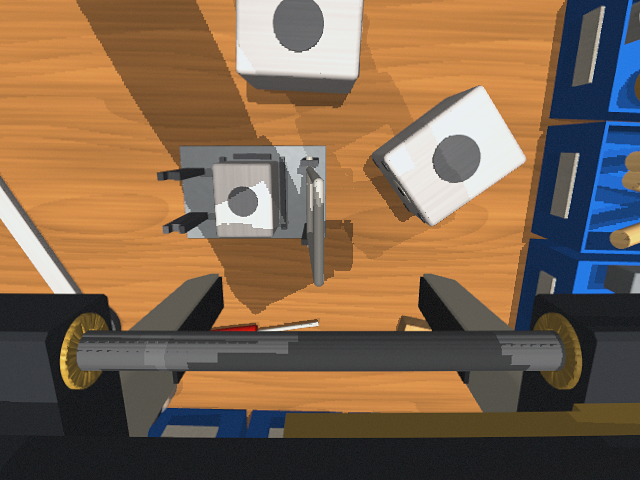

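The wrist view shows the bail bar nearly end-on, from (317,182) to (319,282). It lies between the open fingers at (200,310) and (440,310). The plate corners are at about (180,147), (325,147), (325,238) and (188,238).

```bash
python3 - <<'E'
from h import *;import pickle
np.set_printoptions(precision=4,suppress=True)
c=pickle.load(open("w1.pkl","rb"));d=np.load("w1.npy")
im=cv2.imread("pics/w1.png")
for v in(190,215,240,265,280):
    row=d[v,295:345];u=295+np.nonzero((row>.2)&(row<row.max()*.75))[0]
    if len(u): print(v,u.min(),u.max(),depthpts(c,[(int(np.median(u)),v)],d))
T,=[cams.calibration("top")]
print(tri(c,(319,283),T,(191.7,256)),tri(c,(316,180),T,(191.7,294.1)))
print("plate",plane(c,[(180,147),(325,147),(325,238),(188,238)],.012))
print("cast",plane(c,[(213,163),(277,163),(276,237),(215,237)],.09))
E
```

```text
190 313 323 [[0.4021 0.2679 0.2641]]
215 313 323 [[0.4205 0.2683 0.2633]]
240 308 323 [[0.4398 0.2665 0.2621]]
265 311 323 [[0.459  0.2685 0.2631]]
280 313 323 [[0.4712 0.2695 0.2628]]
(array([0.476 , 0.2695, 0.2539]), np.float64(0.0025557987522835677)) (array([0.3951, 0.2661, 0.2575]), np.float64(0.0010138761514964306))
plate [[0.3775 0.0787 0.012 ]
 [0.3729 0.2754 0.012 ]
 [0.4997 0.2789 0.012 ]
 [0.5047 0.082  0.012 ]]
cast [[0.3938 0.1445 0.09  ]
 [0.3921 0.219  0.09  ]
 [0.4807 0.2176 0.09  ]
 [0.4826 0.1431 0.09  ]]
```

Converted, 0.089 m / 0.8 = 0.1113, -0.002 m / 0.8 = -0.0025.

Call:
pendant(steps=[{"d": [0.0025, -0.0025, 0.0563], "finger_gap": 1}, {"d": [0.0025, -0.0025, 0.1113], "finger_gap": 1}, {"d": [0.0025, -0.0025, 0.1113], "finger_gap": 1}, {"d": [0.0025, -0.0025, 0.1113], "finger_gap": 0}, {"d": [0.0025, -0.0025, 0.1113], "finger_gap": 0}, {"d": [0.0025, -0.0025, 0.1113], "finger_gap": 0}, {"d": [0.0025, -0.0025, 0.1113], "finger_gap": 0}, {"d": [0.0025, -0.0025, 0.1113], "finger_gap": 0}])

```text
clock: 3.65
ee_pos: [0.4367, 0.2655, 0.2515]
tcp_rot: [-0.032, 3.141, 0.0]
force: [0.1, 0.7, 0.9]
grip_width: 0.513
grasp_force: 0.0
```

Call:
pendant(steps=[{"finger_gap": 0}, {"finger_gap": 0}, {"finger_gap": 0}, {"finger_gap": 0}, {"finger_gap": 0}, {"finger_gap": 0}])

```text
clock: 4.4
ee_pos: [0.4367, 0.2654, 0.2513]
tcp_rot: [0.032, -3.141, -0.0]
force: [0.1, 0.5, 0.1]
grip_width: 0.004
grasp_force: 0.0
```

```bash
python3 -c "
from h import *
o=bot.observe();print(o['ee_pos'],R.from_rotvec(o['tcp_rot']).as_matrix().round(3))"
```

```text
[0.43666162 0.26544928 0.25132373] [[-1.   -0.02 -0.  ]
 [-0.02  1.    0.  ]
 [ 0.    0.   -1.  ]]
```

```bash
python3 - <<'E'
from h import *
import pickle
o=[]
for n in("wrist","scene","top"):
    im,d=cams.get_image(n);cv2.imwrite(f"pics/{n}2.png",im);o.append(im)
f=lambda im,x,y,w,h:cv2.resize(im[y:y+h,x:x+w],(400,300),interpolation=cv2.INTER_CUBIC)
cv2.imwrite("pics/crop2.png",np.vstack([np.hstack([f(o[0],0,0,640,480),f(o[0],220,150,200,150)]),np.hstack([f(o[1],340,70,160,120),f(o[2],150,220,120,90)])]))
E
```

```text
(no output)
```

View pics/crop2.png

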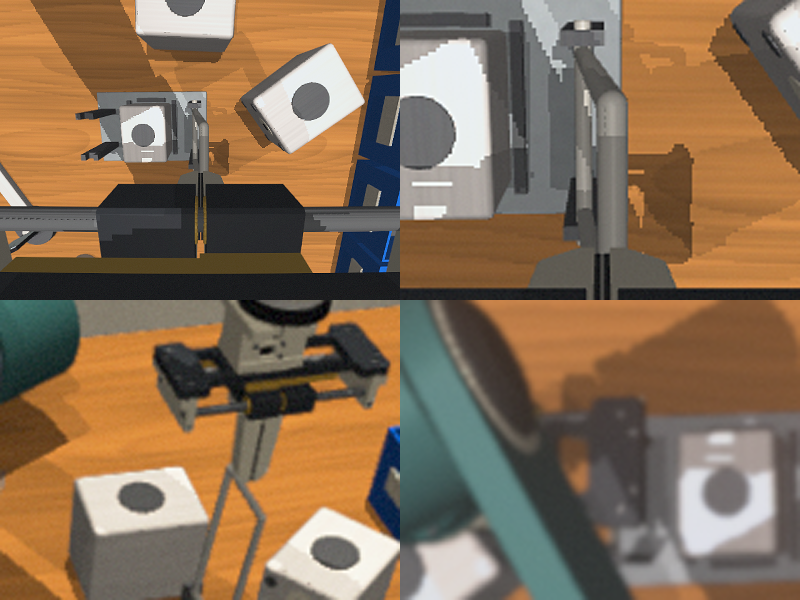

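The crop shows the fingers shut at scene (440,262/2.5+130), just above and behind the bail bar, with the bar not between them. I'll project the known poses to see which height is off.

```bash
python3 - <<'E'
from h import *
S=cams.calibration("scene")
M=R.from_rotvec(S["orientation"]).inv()
def pr(p):
    p=np.atleast_2d(p)-S["eye"];q=M.apply(p);return cv2.projectPoints(q,np.zeros(3),np.zeros(3),S["intrinsics"],S["distortion"])[0].reshape(-1,2)
px=pr([(.4367,.2655,.2403),(.4367,.2655,.2593),(.4355,.268,.258),(.4756,.27,.255),(.395,.268,.256)])
print(px, (px-[340,70])*2.5+[0,300])
im,d=cams.get_image("scene")
def at(x,y): return (340+x/2.5,70+(y-300)/2.5)
for p in[(250,470),(250,450),(262,510),(232,470),(262,525),(240,480)]: print(p,depthpts(S,[at(*p)],d).round(3))
c=cams.calibration("wrist");w,dw=cams.get_image("wrist")
for v in(200,220,240,260,270): print(v,depthpts(c,[(327,v)],dw).round(3))
for v in(282,290,300): print(v,depthpts(c,[(310,v)],dw).round(3))
E
```

```text
[[435.76132468 152.74878398]
 [437.1266435  146.28689967]
 [437.85966055 146.28161263]
 [444.8676472  158.1495491 ]
 [431.52916741 136.44030382]] [[239.4033117  506.87195994]
 [242.81660875 490.71724917]
 [244.64915138 490.70403157]
 [262.16911801 520.37387275]
 [228.82291853 466.10075955]]
(250, 470) [[0.444 0.265 0.288]]
(250, 450) [[0.448 0.258 0.314]]
(262, 510) [[0.471 0.27  0.263]]
(232, 470) [[0.404 0.267 0.258]]
(262, 525) [[0.478 0.27  0.252]]
(240, 480) [[0.427 0.265 0.264]]
200 [[0.396 0.268 0.263]]
220 [[0.406 0.269 0.263]]
240 [[0.416 0.269 0.263]]
260 [[0.426 0.269 0.263]]
270 [[0.432 0.269 0.263]]
282 [[0.428 0.261 0.29 ]]
290 [[0.428 0.261 0.301]]
300 [[0.401 0.263 0.373]]
```

```bash
python3 - <<'E'
from h import *;import pickle
c1=pickle.load(open("w1.pkl","rb"));d1=np.load("w1.npy")
def cloud(c,d,v0,v1,u0,u1,box):
    uv=[(u,v) for v in range(v0,v1) for u in range(u0,u1) if d[v,u]>0]
    P=depthpts(c,uv,d);k=np.all((P>box[0])&(P<box[1]),1);return P[k],np.array(uv)[k]
P,uv=cloud(c1,d1,260,420,100,560,((.39,.2,.27),(.48,.34,.42)))
i=np.argsort(P[:,2])[:5];print("w1 lowest, tcp z .340",P[i].round(3),uv[i])
c=cams.calibration("wrist");w,dw=cams.get_image("wrist")
P,uv=cloud(c,dw,200,400,220,420,((.39,.24,.268),(.48,.3,.42)))
i=np.argsort(P[:,2])[:6];print("now",P[i].round(3),uv[i])
S=cams.calibration("scene");s,ds=cams.get_image("scene")
P,uv=cloud(S,ds,70,190,400,470,((.42,.24,.2),(.46,.29,.4)))
for z in np.arange(.22,.36,.01):
    k=(P[:,2]>z)&(P[:,2]<z+.01);print(round(z,2),k.sum(),P[k].mean(0).round(3) if k.any() else "",uv[k].min(0) if k.any() else "",uv[k].max(0) if k.any() else "")
E
python3 -c "
import cv2
im=cv2.imread('pics/scene2.png');cv2.imwrite('pics/c3.png',cv2.resize(im[90:180,395:485],(600,600),interpolation=cv2.INTER_CUBIC))"
```

```text
w1 lowest, tcp z .340 [[0.446 0.224 0.367]
 [0.432 0.222 0.367]
 [0.431 0.222 0.367]
 [0.428 0.319 0.367]
 [0.448 0.224 0.367]] [[223 304]
 [218 277]
 [218 274]
 [423 274]
 [223 307]]
now [[0.436 0.266 0.279]
 [0.435 0.266 0.279]
 [0.435 0.266 0.279]
 [0.428 0.27  0.279]
 [0.435 0.266 0.279]
 [0.436 0.266 0.279]] [[320 289]
 [320 288]
 [320 287]
 [329 274]
 [321 287]
 [321 290]]
0.22 0   
0.23 0   
0.24 0   
0.25 14 [0.44  0.266 0.259] [435 142] [442 151]
0.26 30 [0.441 0.267 0.262] [434 141] [443 151]
0.27 3 [0.445 0.263 0.279] [438 141] [440 142]
0.28 30 [0.446 0.265 0.287] [433 136] [446 141]
0.29 53 [0.444 0.261 0.295] [433 131] [447 139]
0.3 50 [0.446 0.262 0.305] [433 129] [448 135]
0.31 59 [0.446 0.262 0.315] [433 124] [449 132]
0.32 68 [0.446 0.261 0.325] [433 121] [450 128]
0.33 69 [0.445 0.26  0.335] [434 117] [452 125]
0.34 59 [0.446 0.261 0.344] [434 115] [453 120]
0.35 1 [0.448 0.247 0.35 ] [438 117] [438 117]
```

View pics/c3.png

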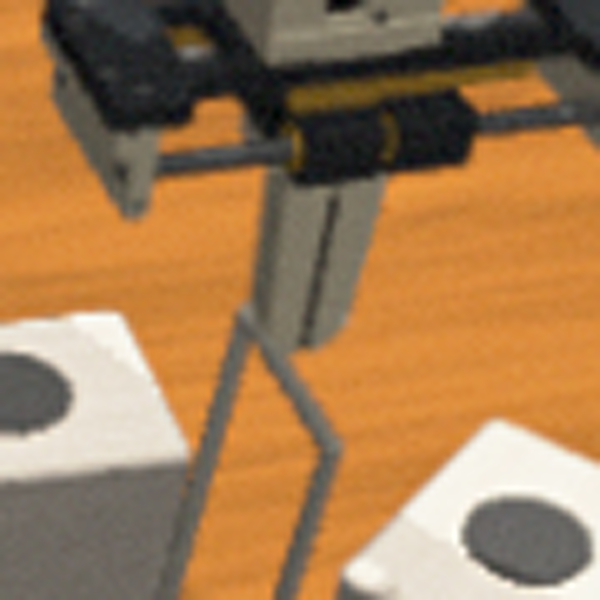

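The close-up shows the fingertips at crop (310,345) ending above the bar, with the bar running from (245,310) to (335,450). Depth from the wrist and scene cameras agrees in two poses: the real fingertips are 27 mm above the reported TCP, not 11 mm below it. I'll use the measured value, so the grasp point is about 46 mm above the reported TCP.

Converted, 0.038 m / 0.8 = 0.0475, 0.003 m / 0.8 = 0.0038.

Call:
pendant(steps=[{"d": [0, 0.0038, 0], "finger_gap": 0.45}, {"d": [0, 0.0038, 0], "finger_gap": 0.45}, {"d": [0, 0.0038, 0], "finger_gap": 0.45}, {"d": [0, 0.0038, 0], "finger_gap": 0.45}, {"d": [0, 0.0038, 0], "finger_gap": 0.45}, {"d": [0, 0.0038, 0.025], "finger_gap": 0.45}, {"d": [0, 0.0038, 0.0475], "finger_gap": 0.45}, {"d": [0, 0.0038, 0.0475], "finger_gap": 0}, {"d": [0, 0.0038, 0.0475], "finger_gap": 0}, {"d": [0, 0.0038, 0.0475], "finger_gap": 0}])

```text
clock: 6.0
ee_pos: [0.4368, 0.2686, 0.214]
tcp_rot: [-0.032, 3.141, 0.001]
force: [-0.2, 0.7, -1.0]
grip_width: 0.177
grasp_force: 0.0
```

Call:
pendant(steps=[{"finger_gap": 0}, {"finger_gap": 0}, {"finger_gap": 0}])

```text
clock: 6.38
ee_pos: [0.4367, 0.2685, 0.2138]
tcp_rot: [-0.032, 3.141, 0.001]
force: [0.1, 0.3, 4.7]
grip_width: 0.073
grasp_force: 30.0
```

Converted, -0.0719 m / 0.8 = -0.0899, -0.0412 m / 0.8 = -0.0515.

Call:
pendant(steps=[{"d": [0, -0.025, 0], "finger_gap": 0}, {"d": [0, -0.0515, 0.0016], "finger_gap": 0}, {"d": [0, -0.071, 0.0063], "finger_gap": 0}, {"d": [0, -0.0899, 0.0124], "finger_gap": 0}, {"d": [0, -0.0899, 0.0124], "finger_gap": 0}])

```text
clock: 7.0
ee_pos: [0.4382, 0.1956, 0.2031]
tcp_rot: [-0.03, 3.141, -0.001]
force: [3.5, 0.3, -1.8]
grip_width: 0.077
grasp_force: 30.0
```

Converted, 0.1018 m / 0.8 = 0.1273, -0.095 m / 0.8 = -0.1188.

Call:
pendant(steps=[{"d": [0, -0.0184, 0.0081], "finger_gap": 0}, {"d": [0, -0.0356, 0.0181], "finger_gap": 0}, {"d": [0, -0.052, 0.0298], "finger_gap": 0}, {"d": [0, -0.067, 0.0429], "finger_gap": 0}, {"d": [0, -0.0806, 0.0575], "finger_gap": 0}, {"d": [0, -0.0926, 0.0735], "finger_gap": 0}, {"d": [0, -0.1031, 0.0905], "finger_gap": 0}, {"d": [0, -0.1119, 0.1085], "finger_gap": 0}, {"d": [0, -0.1188, 0.1273], "finger_gap": 0}, {"d": [0, -0.1188, 0.1273], "finger_gap": 0}])

```text
clock: 8.25
ee_pos: [0.4404, 0.1023, 0.1006]
tcp_rot: [-0.032, 3.14, 0.004]
force: [10.9, 14.6, -3.9]
grip_width: 0.073
grasp_force: 30.0
```

Converted, 0.044 m / 0.8 = 0.055, -0.0015 m / 0.8 = -0.0019.

Call:
pendant(steps=[{"d": [-0.0013, 0.0013, 0.0188], "finger_gap": 0}, {"d": [-0.0019, -0.0013, 0.0388], "finger_gap": 0}, {"d": [-0.0019, -0.0025, 0.05], "finger_gap": 0}, {"d": [-0.0019, -0.0025, 0.055], "finger_gap": 0}, {"d": [-0.0019, -0.0025, 0.055], "finger_gap": 0}])

```text
clock: 8.88
ee_pos: [0.4408, 0.0969, 0.0574]
tcp_rot: [0.031, -3.139, 0.008]
force: [-4.4, -21.7, 6.9]
grip_width: 0.075
grasp_force: 30.0
```

Converted, 0.004 m / 0.8 = 0.005, -0.002 m / 0.8 = -0.0025.

Call:
pendant(steps=[{"d": [0, -0.0019, 0.0025], "finger_gap": 0}, {"d": [0, -0.0025, 0.005], "finger_gap": 0}, {"d": [0, -0.0025, 0.005], "finger_gap": 0}])

```text
clock: 9.25
ee_pos: [0.4416, 0.0969, 0.0562]
tcp_rot: [-0.032, 3.141, -0.002]
force: [-16.9, -6.8, 34.9]
grip_width: 0.075
grasp_force: 30.0
```

Converted, -0.16 m / 0.8 = -0.2, -0.003 m / 0.8 = -0.0038.

Call:
pendant(steps=[{"d": [0, 0, -0.0038], "finger_gap": 0.3}, {"d": [0, 0, -0.0038], "finger_gap": 0.3}, {"d": [0, 0, -0.0038], "finger_gap": 0.3}, {"d": [0, 0, -0.0038], "finger_gap": 0.3}, {"d": [0, 0, -0.0375], "finger_gap": 0.3}, {"d": [0, 0, -0.1], "finger_gap": 0.3}, {"d": [0, 0, -0.1625], "finger_gap": 0.3}, {"d": [0, 0, -0.2], "finger_gap": 0.3}, {"d": [0, 0, -0.2], "finger_gap": 0.3}])

```text
clock: 10.38
ee_pos: [0.4423, 0.0978, 0.2157]
tcp_rot: [-0.032, 3.138, 0.001]
force: [-1.1, -1.1, -1.0]
grip_width: 0.299
grasp_force: 0.0
```

```bash
python3 - <<'E'
from h import *;import pickle
o=bot.observe();print(o["ee_pos"],o["force"])
c=cams.calibration("wrist");im,d=cams.get_image("wrist");cv2.imwrite("pics/w4.png",im);np.save("w4.npy",d);pickle.dump(c,open("w4.pkl","wb"))
E
```

```text
[0.44227678 0.09775714 0.21574221] [-1.13035561 -1.10914057 -0.96032878]
```

View pics/w4.png

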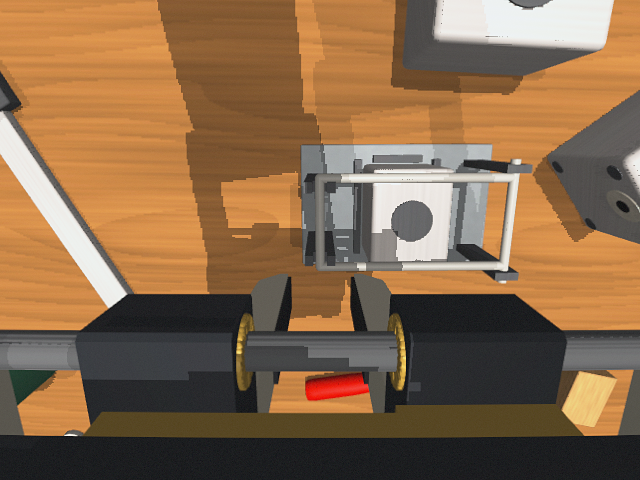

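The wrist view shows the bail level over the casting. Its crossbar, from (320,178) to (320,268), sits at the catches and its hinge end is at (510,165) to (508,275). Next I'll check the bar height and refine the casting and mirror positions.

```bash
python3 - <<'E'
from h import *;import pickle
np.set_printoptions(precision=4,suppress=True)
c=pickle.load(open("w4.pkl","rb"));d=np.load("w4.npy");im=cv2.imread("pics/w4.png")
print("bar",depthpts(c,[(320,190),(320,210),(320,240),(320,262)],d))
print("arms",depthpts(c,[(360,179),(480,179),(360,267),(480,267)],d))
uv=[(u,v) for v in range(140,280) for u in range(300,520) if d[v,u]>0]
P=depthpts(c,uv,d);k=abs(P[:,2]-.09)<.004;uv=np.array(uv)[k];Q=P[k]
m=np.zeros((480,640),np.uint8);m[uv[:,1],uv[:,0]]=1;m=cv2.morphologyEx(m,cv2.MORPH_OPEN,np.ones((9,9)))
C=max(cv2.findContours(m,0,2)[0],key=cv2.contourArea);r=cv2.minAreaRect((plane(c,C.reshape(-1,2),.09)[:,:2]*1000).astype(np.float32))
print("cast rect wrist",r)
g=cv2.cvtColor(im,cv2.COLOR_BGR2GRAY)
def disc(g,x0,x1,y0,y1,th):
    mm=(g<th).astype(np.uint8);mm[:y0]=0;mm[y1:]=0;mm[:,:x0]=0;mm[:,x1:]=0
    C=max(cv2.findContours(mm,0,2)[0],key=cv2.contourArea);return cv2.minEnclosingCircle(C)
w=disc(g,380,442,190,252,125);print("hole wrist",w,plane(c,[w[0]],.09))
t=cv2.imread("pics/top0.png");T=cams.calibration("top")
w2=disc(cv2.cvtColor(t,6),237,260,266,290,140);print("hole top",w2,plane(T,[w2[0]],.09),tri(c,w[0],T,w2[0]))
delta((.6544,-.0799,.25),28.7)
print(bot.observe()["qpos"])
E
```

```text
bar [[0.4112 0.0974 0.1042]
 [0.4276 0.0977 0.1044]
 [0.4533 0.0982 0.104 ]
 [0.4724 0.0986 0.1048]]
arms [[0.4017 0.1296 0.104 ]
 [0.3997 0.2279 0.1023]
 [0.4765 0.133  0.104 ]
 [0.4747 0.2367 0.1037]]
cast rect wrist ((440.0511474609375, 176.7827911376953), (69.43245697021484, 69.11388397216797), 1.2255198955535889)
hole wrist ((411.43878173828125, 220.7367401123047), 21.122303009033203) [[0.438  0.1776 0.09  ]]
hole top ((247.375, 277.125), 6.434868812561035) [[0.4383 0.1754 0.09  ]] (array([0.4375, 0.1755, 0.0948]), np.float64(0.0019741036958325136))
shift [-0.209  -0.1818 -0.036 ] rot [0.0006 0.0007 1.0901]
shift [-0.209  -0.1818 -0.036 ] rot [-0.0008  0.0006 -2.0515]
[ 0.1611 -0.388   1.858   0.      1.6707 -1.4299]
```

Converted, -0.209 m / 0.8 = -0.2613, -0.12 m / 0.8 = -0.15, 1.09 rad / 4 = 0.2725.

Call:
pendant(steps=[{"d": [-0.025, -0.025, -0.0375], "rot": [0, 0, 0.0375], "finger_gap": 0.7}, {"d": [-0.0625, -0.0563, -0.045], "rot": [0, 0, 0.075], "finger_gap": 0.7}, {"d": [-0.1, -0.0875, -0.045], "rot": [0, 0, 0.1125], "finger_gap": 0.7}, {"d": [-0.1375, -0.1188, -0.045], "rot": [0, 0, 0.15], "finger_gap": 0.7}, {"d": [-0.175, -0.15, -0.045], "rot": [0, 0, 0.1875], "finger_gap": 0.7}, {"d": [-0.2125, -0.1813, -0.045], "rot": [0, 0, 0.225], "finger_gap": 0.7}, {"d": [-0.2438, -0.2063, -0.045], "rot": [0, 0, 0.2625], "finger_gap": 0.7}, {"d": [-0.2613, -0.2273, -0.045], "rot": [0, 0, 0.2725], "finger_gap": 0.7}, {"d": [-0.2613, -0.2273, -0.045], "rot": [0, 0, 0.2725], "finger_gap": 0.7}])

```text
clock: 11.55
ee_pos: [0.6542, -0.0807, 0.2481]
tcp_rot: [-1.599, -2.702, 0.001]
force: [0.1, 0.5, 0.1]
grip_width: 0.7
grasp_force: 0.0
```

```bash
python3 - <<'E'
from h import *;import pickle
delta((.6544,-.0799,.25),28.7)
c=cams.calibration("wrist");im,d=cams.get_image("wrist");cv2.imwrite("pics/w5.png",im);np.save("w5.npy",d);pickle.dump(c,open("w5.pkl","wb"))
E
```

```text
shift [ 0.0006  0.0005 -0.0019] rot [-0.0017 -0.0012  0.0013]
shift [ 0.0006  0.0005 -0.0019] rot [ 1.9000e-03 -2.7000e-03 -3.1403e+00]
```

View pics/w5.png

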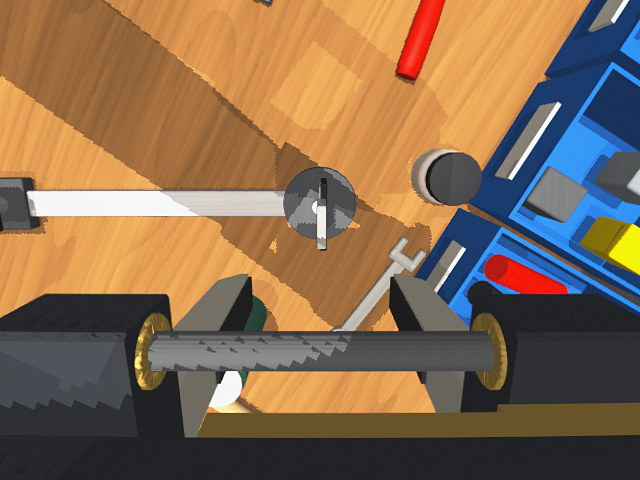

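The wrist view shows the tab edge-on at (322,230) over the mirror disc at (319,203). The rail runs left to the bench camera at (15,205), and the can is partly hidden behind the left finger at (255,310).

```bash
python3 - <<'E'
from h import *;import pickle
np.set_printoptions(precision=4,suppress=True)
c=pickle.load(open("w5.pkl","rb"));d=np.load("w5.npy");im=cv2.imread("pics/w5.png")
uv=np.array([(u,v) for v in range(160,270) for u in range(280,360) if d[v,u]>0]);P=depthpts(c,uv,d)
k=(P[:,2]>.135)&(P[:,2]<.16);print("tab n",k.sum(),np.median(P[k,2]),uv[k].min(0),uv[k].max(0))
r=cv2.minAreaRect((P[k,:2]*1000).astype(np.float32));print("tab rect",r)
k=(P[:,2]>.09)&(P[:,2]<.107);r2=cv2.minAreaRect((P[k,:2]*1000).astype(np.float32));print("frame",k.sum(),r2)
hsv=cv2.cvtColor(im,cv2.COLOR_BGR2HSV);m=((hsv[...,1]<70)&(hsv[...,2]>110)).astype(np.uint8)
m[:185]=0;m[222:]=0;m[:,:40]=0;m[:,278:]=0
ys,xs=np.nonzero(m);Q=plane(c,np.c_[xs,ys],.015);l=cv2.fitLine(Q[:,:2].astype(np.float32),cv2.DIST_HUBER,0,.01,.01).ravel();print("rail",l,np.degrees(np.arctan2(l[1],l[0])))
q=depthpts(c,[(319,180),(300,205),(345,205)],d);print(q)
S=cams.calibration("scene");T=cams.calibration("top")
print("can",plane(T,[(426,189)],.15),plane(S,[(228,283)],.15))
# disc ellipse
mm=((abs(P[:,2]-np.median(q[:,2]))<.006));mk=np.zeros((480,640),np.uint8);mk[uv[mm,1],uv[mm,0]]=1
C=max(cv2.findContours(mk,0,2)[0],key=cv2.contourArea);print("disc",cv2.minEnclosingCircle((plane(c,C.reshape(-1,2),np.median(q[:,2]))[:,:2]*1000).astype(np.float32)))
E
```

```text
tab n 422 0.1433968641119048 [316 204] [325 248]
tab rect ((653.2730102539062, -77.9510726928711), (7.402897357940674, 35.862857818603516), 28.85147476196289)
frame 196 ((654.1005249023438, -77.47724914550781), (8.239452362060547, 63.826255798339844), 28.97138214111328)
rail [ 0.878   0.4786  0.4872 -0.1676] 28.59416
[[ 0.6385 -0.0549  0.0178]
 [ 0.6331 -0.09    0.0189]
 [ 0.6782 -0.0655  0.0167]]
can [[ 0.6371 -0.2506  0.15  ]] [[ 0.6422 -0.2452  0.15  ]]
disc ((649.6783447265625, -80.44651794433594), 44.42079162597656)
```

The rows are not in the units I measure in: shifts go in shares of 0.8 m and turns go in shares of 4 rad. I convert before sending: 0.165 m / 0.8 = 0.2063, 0.002 m / 0.8 = 0.0025.

Call:
pendant(steps=[{"d": [0.0025, 0, 0.0625], "finger_gap": 0.5}, {"d": [0.0025, 0, 0.125], "finger_gap": 0.5}, {"d": [0.0025, 0, 0.175], "finger_gap": 0.5}, {"d": [0.0025, 0, 0.2063], "finger_gap": 0.5}, {"d": [0.0025, 0, 0.2063], "finger_gap": 0}, {"d": [0.0025, 0, 0.2063], "finger_gap": 0}, {"d": [0.0025, 0, 0.2063], "finger_gap": 0}, {"d": [0.0025, 0, 0.2063], "finger_gap": 0}, {"d": [0.0025, 0, 0.2063], "finger_gap": 0}, {"d": [0.0025, 0, 0.2063], "finger_gap": 0}])

```text
clock: 12.85
ee_pos: [0.6532, -0.0784, 0.0854]
tcp_rot: [1.601, 2.702, -0.0]
force: [-3.7, -0.8, 6.3]
grip_width: 0.088
grasp_force: 30.0
```

Call:
pendant(steps=[{"finger_gap": 0}, {"finger_gap": 0}])

```text
clock: 13.1
ee_pos: [0.6532, -0.0784, 0.0854]
tcp_rot: [1.601, 2.702, -0.0]
force: [-3.4, -0.4, 5.9]
grip_width: 0.083
grasp_force: 30.0
```

Converted, 0.744 rad / 4 = 0.186.

Call:
pendant(steps=[{"rot": [0, 0, 0.025], "finger_gap": 0}, {"rot": [0, 0, 0.05], "finger_gap": 0}, {"rot": [0, 0, 0.075], "finger_gap": 0}, {"rot": [0, 0, 0.1], "finger_gap": 0}, {"rot": [0, 0, 0.125], "finger_gap": 0}, {"rot": [0, 0, 0.15], "finger_gap": 0}, {"rot": [0, 0, 0.175], "finger_gap": 0}, {"rot": [0, 0, 0.186], "finger_gap": 0}, {"rot": [0, 0, 0.186], "finger_gap": 0}, {"rot": [0, 0, 0.186], "finger_gap": 0}])

```text
clock: 14.35
ee_pos: [0.6536, -0.0796, 0.0855]
tcp_rot: [2.473, 1.934, -0.001]
force: [0.4, -8.7, 3.9]
grip_width: 0.082
grasp_force: 30.0
```

```bash
python3 - <<'E'
from h import *
o=bot.observe();print(o["torque"],R.from_rotvec(o["tcp_rot"]).as_matrix().round(4)[:,1])
delta((.6533,-.0785,.0854),-13.85)
out=[]
for n in("wrist","scene","top"):
    im,d=cams.get_image(n);cv2.imwrite(f"pics/{n}6.png",im);np.save(f"{n}6.npy",d);out.append(im)
f=lambda im,x,y,w,h:cv2.resize(im[y:y+h,x:x+w],(400,300),interpolation=cv2.INTER_CUBIC)
cv2.imwrite("pics/crop6.png",np.vstack([np.hstack([f(out[0],0,0,640,480),f(out[0],240,130,160,120)]),np.hstack([f(out[1],250,220,160,120),f(out[1],335,130,160,120)])]))
E
```

```text
[-1.73307205  0.02342144  0.08788631] [ 0.9705 -0.2411  0.0018]
shift [ 0.001  -0.0006  0.0001] rot [ 0.0018  0.0019 -0.0018]
shift [ 0.001  -0.0006  0.0001] rot [ 3.0000e-03 -2.9000e-03  3.1398e+00]
```

View pics/crop6.png

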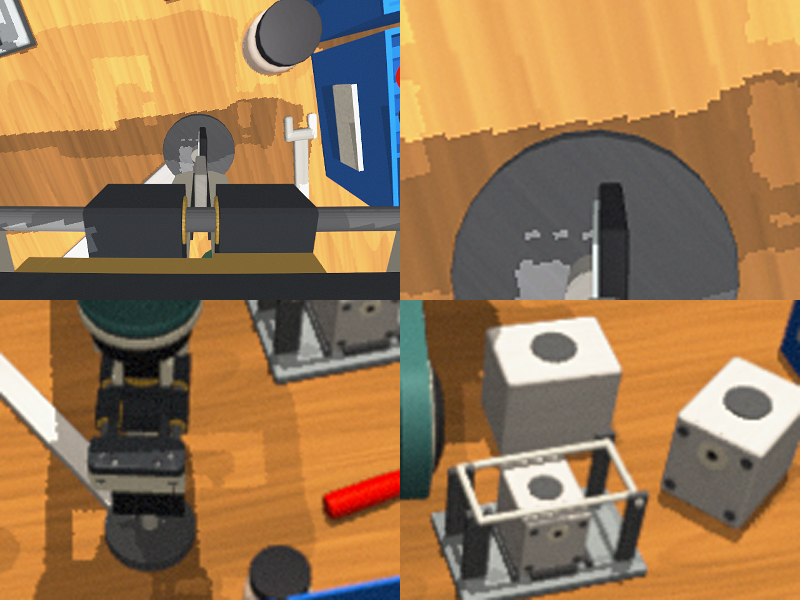

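The crop shows the bail still down over the casting, with its bar in the catches at lower right (455,465) to (475,525). The mirror frame at top right (612,235) has turned with the gripper. I'll measure the mirror's angle from depth.

```bash
python3 - <<'E'
from h import *
np.set_printoptions(precision=4,suppress=True)
c=cams.calibration("wrist");d=np.load("wrist6.npy")
uv=np.array([(u,v) for v in range(190,275) for u in range(290,350) if d[v,u]>0]);P=depthpts(c,uv,d)
k=(abs(P[:,2]-.1)<.004)&(abs(P[:,1]+.03)<.05);print(k.sum(),np.median(P[k,2]))
q=P[k];r=cv2.minAreaRect((q[:,:2]*1000).astype(np.float32));print(r)
l=cv2.fitLine(q[:,:2].astype(np.float32),cv2.DIST_HUBER,0,.01,.01).ravel();print(l,np.degrees(np.arctan2(l[1],l[0])))
for s in range(q.shape[0]): pass
# edges per row
for v in range(204,262,8):
    j=k&(uv[:,1]==v)
    if j.any(): print(v,uv[j,0].min(),uv[j,0].max(),P[j].mean(0))
o=bot.observe();print(o["clock"],np.degrees(np.arctan2(*R.from_rotvec(o["tcp_rot"]).as_matrix()[1::-1,1])))
# bystanders unmoved?
for n in("top","scene"):
    a=cv2.imread(f"pics/{n}0.png").astype(int);b=cv2.imread(f"pics/{n}6.png").astype(int)
E
```

```text
431 0.09952486291461476
((659.0575561523438, -60.953060150146484), (25.660009384155273, 8.468243598937988), 76.42461395263672)
[ 0.1324  0.9912  0.6618 -0.0559] 82.3908
220 320 329 [ 0.6635 -0.049   0.0973]
228 318 330 [ 0.6624 -0.0525  0.0991]
236 318 330 [ 0.6614 -0.0563  0.0995]
244 317 330 [ 0.6604 -0.0603  0.0993]
252 313 330 [ 0.6601 -0.0639  0.1013]
260 330 330 [ 0.6614 -0.0692  0.0991]
14.5 -13.950105146929028
```

```bash
python3 -c "
from plant import order
print(order.close_job())"
```

```text
the job is handed in; nothing more can be done
None
```

I closed the bail into its two catches (crossbar measured at 100 mm) and handed the job in at 14.5 s with the gripper still holding the mirror at about 0.745 rad, where I calculated the sticker appears centred; the bench camera's own view was not available to confirm that, and I did not compare the bystanders' positions before and after.

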